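# Crank the vial carriage to the index pin

## Robot

A 6-joint arm with a two-finger parallel gripper is mounted at the origin on the work surface. World frame = base frame: x ahead of the robot, y to its left, z up, the work surface at z = 0. Lengths are in m, angles in degrees, forces in N, time in s.
With the tool pointing down it reaches from about 0.25 to 0.8 m from the base axis. Payload 3.9 kg.
Tool frame: the origin (TCP) lies between the finger pads; the fingertips stand 14 mm ahead of it and the grasp point (between the pads) lies 5 mm behind it (bot.nose_length is the distance from the TCP to the fingertips, in m); z points along the fingers, y is the direction in which the jaws open and shut (so a half turn about z gives the same grasp; the last joint's range is limited). The gripper opens to 85 mm and grips with 20 to 120 N. Pads are 22 mm wide; open, the fingers measure 114 mm over their backs; the gripper's body (76 mm by 85 mm) begins 54 mm behind the grasp point. The pads swing forward as they close: fully open they stand 13 mm farther back than shut.
Start: joints at [71.963, 14.897, -7.913, 67.191, 0, 90], TCP at [0.163, 0.499, 0.245] pointing down, gripper open.
Joint ranges: [-159.42, 159.42], [-47.68, 98.78], [-73.54, 78.23], [-108.79, 121.32], [-90, 84.71], [-180, 180]. Speed limits (degrees/s): [147.25, 147.25, 180, 180, 180, 180].

## Interface

Orientations are given as a 3x3 rotation matrix whose columns are the frame's x, y, z axes.
In Python, from workcell import bot gives the robot as it stands.
- The arm moves only by the shell command python3 -m inch 'ROWS' [OPENING] [FORCE]. ROWS is JSON, a list of rows, each a list of 6 numbers: the shift along the tool's x, y, z in cm, then the turn, a rotation vector about the tool's x, y, z in degrees. A call has exactly 8 rows; each row shifts and turns the commanded pose from where the row before left it, along the tool's axes as they then stand; what a row does not reach is not made up. A row lasts 1/10 s, in which the tool goes at most 50 mm and 8.59 degrees, less where a joint would pass 70% of its speed; a pose out of reach is approached as far as the arm can. A call is refused whole if a number of a shift passes 5 or a number of a turn 8.59, either way. A call with a gripper value outside its range is refused whole. OPENING is the opening, from -1 (shut) to 1 (fully open), set as the call begins (- or left out, the last holds). The fingers move at their own pace and stop on an object; FORCE is the grip in N (left out, the last holds). Time passes only in rows, so rows that do not move let the fingers close, or fill a call up. It gives the time, the measured TCP pose, the force and the opening at its end, in the units of the state.
- bot.read_state(): the state, without advancing time (a new reading comes with each control period).
- bot.grab_frame(name): name is "side" or "top"; returns the picture (400x640x3 uint8, blue, green, red); there is no depth.
- bot.camera_params(name): a dict with "mtx" (3x3 intrinsics, pixels), "k1" (the pictures are not rectified: a ray, as slopes to the right and down, at radius r is drawn at 1 + k1 r^2 times it, then the intrinsics apply), "camera_from_world" (4x4, takes a point from world to camera coordinates). Camera axes: x right, y down, z forward; pixel columns grow to the right and rows downward; lengths in m; the calibration is good to about 2 mm. A picture is of the moment at which its call begins. camera_params takes no time and is no camera call.
- bot.job_done(): hands the job in, once; it reports no verdict.
The state is a dict: "time_s": time; "joint_pos": joint angles; "joint_velocities": joint speeds; "joint_torque": joint torques, N m; "position": TCP position; "tcp_rot": TCP orientation; "ft_force": force on the tool from outside, world axes, zero at the start; "moment": the same for the moment, N m; "width": finger opening in m.
Only numpy, scipy, OpenCV 4.12 (cv2) and the standard library are available. Lean on these libraries where they do the work, as an engineer would, in place of code of your own. Each camera call takes 0.05 s, during which the arm holds its last target.

## Task

Bring the vial carriage of the hand-cranked stage to its next filling position: crank the handwheel by its knob until the carriage's pointer is level with the tall pin clamped on the scale (not the low square block), then let go of the knob. Move the carriage only with the handwheel, and leave the glassware and boxes around the stage where they stand.

Things in the scene. Friction and masses are not known exactly. Their poses are not given: they have to be found in the camera images.
- stage: Fixed positioning stage, base plate 190 x 450 mm, white gearbox at one end. Origin: on the table, under the vertical handwheel axis. +y: travel direction, from the wheel along the guide rods; z up. Handwheel: steel disc 140 mm wide lying flat on the gearbox, top 117 mm high. Clockwise from above moves the carriage along +y, 60 mm per turn (9.55 mm/rad); takes 3 N at the knob, stays where left.
- knob_center (a point): Centre of the upright black crank knob on the handwheel: 23 mm in diameter, 50 mm tall, from 118 to 168 mm above the table, its centre (this point) at 143 mm and 50 mm from the wheel's axis. It spins freely on its own pin, so it can be held firmly, the gripper keeping its direction, while it is led round its circle. The wheel can turn more than once.
- carriage: Sliding carriage, 100 x 90 mm, with a white block of six blue-capped vials (tops 120 mm above the table). Origin: the tip of its dark pointer, 56 mm above the table, jutting out over the white scale rail (black lines every 10 mm) on the stage's +x side. It slides along the stage's y axis.
- pin: Tall rider on the scale rail: steel collar 18 mm square with an upright pin, 14 mm in diameter, 65 mm tall in all; fixed. Origin: middle of its underside, 50 mm above the table, 14 mm beyond the pointer's path; axes as the stage's. It stands on either side of the pointer, which is level with it at equal stage y. The other rider, a plain block 14 mm high, is not the mark.

How it is judged (in metres and radians):
At the end, for the whole second after the job is handed in: The carriage stands still with its pointer level with the tall pin to within 8 mm along the scale (y of carriage in the frame of pin between -0.008 and 0.008 m and linear speed of carriage below 0.01 m/s); the robot touches nothing.
It fails at once if the robot pushes the carriage itself instead of turning the handwheel (contact force between any of the arm, the fingers and carriage above 3 N).
It fails at once if a bystander (beaker, flask, blue tip box or reagent bottle) is moved more than 30 mm (distance of any of beaker, flask, tipbox, reagent from where it was at the start of the episode above 0.03 m).
It also fails if it takes over 45 s, if anything falls off the work surface, if the arm or the gripper's body presses on something with over 40 N, if the wrist force passes 120 N, or if a joint passes its speed limit or range.

## Working session

There is one attempt and no reset: what is moved stays moved. The work goes in short steps, Python scripts to look and compute and a shell command to move; the robot and the scene stay as the last step left them, time stands still between calls to the robot, and variables do not carry over. Pictures are saved under pics/ and viewed, and the job is handed in when it is done.

```bash
mkdir -p pics; ls
python3 - <<'E'
from workcell import bot
import cv2
for n in("side","top"):
    cv2.imwrite(f"pics/{n}0.png",bot.grab_frame(n)); p=bot.camera_params(n); print(n,p)
s=bot.read_state(); print(s["time_s"],s["position"],s["tcp_rot"],s["width"])
E
```

```text
pics
side {'mtx': array([[362.23282307,   0.        , 324.26765421],
       [  0.        , 362.23282307, 196.4431496 ],
       [  0.        ,   0.        ,   1.        ]]), 'k1': -0.04334186162598655, 'camera_from_world': array([[-0.88155546, -0.47178084, -0.01681673,  0.53894218],
       [-0.2168436 ,  0.43631544, -0.87327412,  0.25035184],
       [ 0.4193314 , -0.76619297, -0.48693892,  0.45593122],
       [ 0.        ,  0.        ,  0.        ,  1.        ]])}
top {'mtx': array([[443.90965831,   0.        , 323.19208259],
       [  0.        , 443.90965831, 198.30686817],
       [  0.        ,   0.        ,   1.        ]]), 'k1': 0.026971047668527027, 'camera_from_world': array([[ 0.00595605, -0.99996588, -0.00572402, -0.01147439],
       [-0.98569465, -0.0049067 , -0.1684695 ,  0.60739758],
       [ 0.16843567,  0.00664555, -0.98569025,  0.75928309],
       [ 0.        ,  0.        ,  0.        ,  1.        ]])}
0.1 [0.16236936 0.49863617 0.2445584 ] [[-9.50859194e-01  3.09623152e-01 -5.44206594e-04]
 [ 3.09623630e-01  9.50857765e-01 -1.64889916e-03]
 [ 6.92570981e-06 -1.73637015e-03 -9.99998492e-01]] 0.08521836117909508
```

View pics/side0.png

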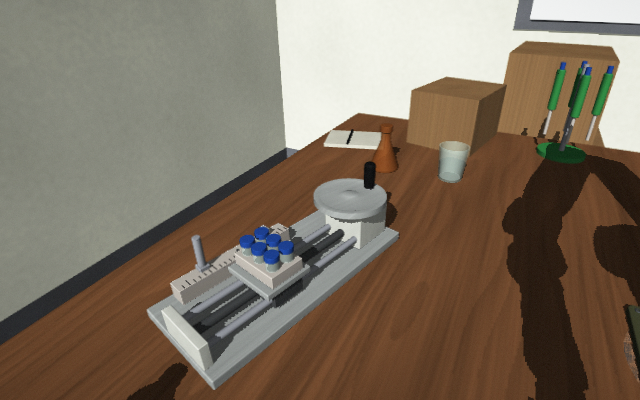

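View pics/top0.png

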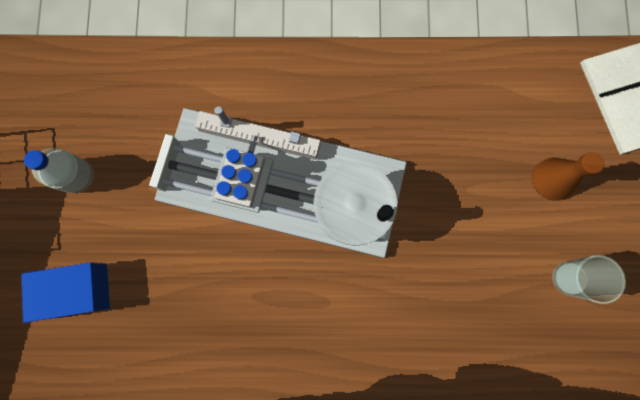

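The top view shows the wheel around (357,203), the knob at (385,213), the vials around (237,174), the tall pin at about (220,112) and the low block at about (294,137). Next I'll zoom in for exact pixels.

```bash
cat > h.py <<'E'
import numpy as np,cv2
from workcell import bot
def ray(n,uv):
    p=bot.camera_params(n);K=p["mtx"];T=p["camera_from_world"]
    d=cv2.undistortPoints(np.array([[uv]],float),K,np.array([p["k1"],0,0,0.]))[0,0]
    # model: drawn = (1+k1 r^2)*ray, same as cv2
    R=T[:3,:3];return -R.T@T[:3,3], R.T@np.array([d[0],d[1],1])
def onz(n,uv,z):
    c,d=ray(n,uv);return c+d*(z-c[2])/d[2]
def two(a,b):
    c1,d1=ray("top",a);c2,d2=ray("side",b)
    A=np.stack([d1,-d2],1);t=np.linalg.lstsq(A,c2-c1,rcond=None)[0]
    p,q=c1+t[0]*d1,c2+t[1]*d2;return (p+q)/2,np.linalg.norm(p-q)
def proj(n,P):
    p=bot.camera_params(n);T=p["camera_from_world"]
    return cv2.projectPoints(np.array(P,float).reshape(-1,1,3),cv2.Rodrigues(T[:3,:3])[0],T[:3,3],p["mtx"],np.array([p["k1"],0,0,0.]))[0][:,0]
E
python3 - <<'E'
import cv2
a=cv2.imread("pics/top0.png")[95:265,145:415]; cv2.imwrite("pics/topz.png",cv2.resize(a[:, :],None,fx=2.9,fy=2.9,interpolation=cv2.INTER_CUBIC))
b=cv2.imread("pics/top0.png")[95:175,180:330]; cv2.imwrite("pics/topz2.png",cv2.resize(b,None,fx=5,fy=5,interpolation=cv2.INTER_CUBIC))
b=cv2.imread("pics/side0.png")[220:310,160:310]; cv2.imwrite("pics/sidez.png",cv2.resize(b,None,fx=5,fy=5,interpolation=cv2.INTER_CUBIC))
E
```

```text
(no output)
```

View pics/topz.png

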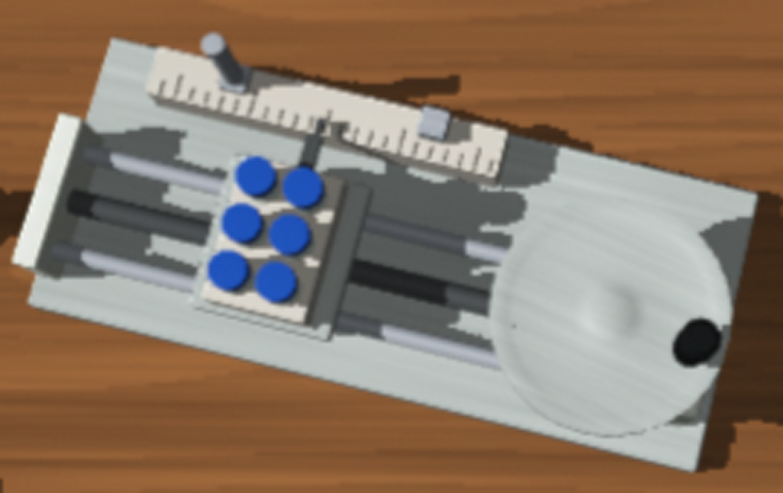

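View pics/topz2.png

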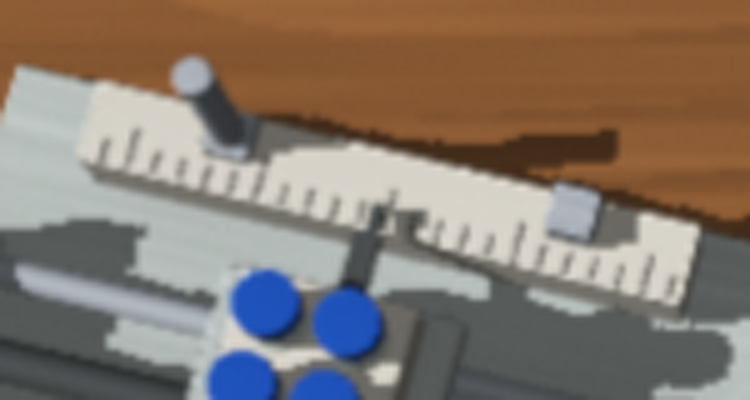

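View pics/sidez.png

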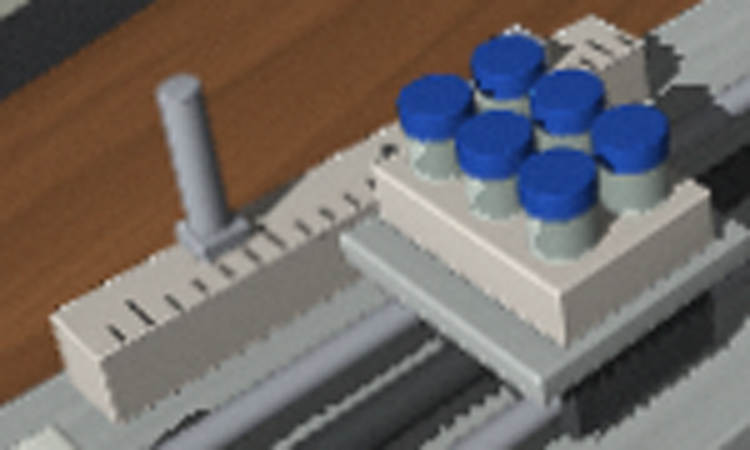

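Run:
```python
from h import *
z2=lambda u,v:(180+(u+.0)/5-.4,95+v/5-.4)
z1=lambda u,v:(145+u/2.9-.3,95+v/2.9-.3)
sz=lambda u,v:(160+u/5-.4,220+v/5-.4)
np.set_printoptions(precision=4,suppress=True)
a=onz("top",z2(80,162),.05);b=onz("top",z2(683,312),.05)
c=onz("top",z2(98,80),.05);d=onz("top",z2(703,228),.05)
for p,q in((a,b),(c,d)): print("dir",p,q,np.degrees(np.arctan2(*(p-q)[:2][::-1])),np.linalg.norm(p-q))
e=onz("top",z1(33,303),.012);f=onz("top",z1(697,470),.012);g=onz("top",z1(113,40),.012);h=onz("top",z1(757,193),.012)
for p,q in((e,f),(g,h)): print("plate",p,q,np.degrees(np.arctan2(*(p-q)[:2][::-1])),np.linalg.norm(p-q))
y=(a-b)/np.linalg.norm(a-b);x=np.array([y[1],-y[0],0])
w=onz("top",z1(611,320),.117);print("wheel",w, [onz("top",z1(*t),.117) for t in((490,315),(732,325))])
# mask knob
im=cv2.imread("pics/top0.png");m=(im[195:232,365:405].max(2)<45).astype(np.uint8);
M=cv2.moments(m,True);k=(365+M['m10']/M['m00'],195+M['m01']/M['m00']);print(k,m.sum())
im=cv2.imread("pics/side0.png");m=(im[155:195,355:385].max(2)<60).astype(np.uint8)
M=cv2.moments(m,True);k2=(355+M['m10']/M['m00'],155+M['m01']/M['m00']);print(k2,m.sum())
print("knob",onz("top",k,.150),two(k,k2))
pt=onz("top",z2(192,75),.115);print("pin top",pt,two(z2(192,75),sz(180,87)))
ptr=onz("top",z2(380,210),.056);print("ptr",ptr, "delta y",(pt-ptr)@y,"x",(pt-ptr)@x)
print("stage coords rel wheel: pin",(pt-w)@x,(pt-w)@y,"ptr",(ptr-w)@x,(ptr-w)@y)
print(x,y)
```

```text
dir [0.7425 0.2324 0.05  ] [0.6856 0.0053 0.05  ] 75.93499078579619 0.23413102840474628
dir [0.7748 0.2273 0.05  ] [ 0.718  -0.0019  0.05  ] 76.07785629105346 0.23613847169249258
plate [0.6109 0.3118 0.012 ] [ 0.5038 -0.1243  0.012 ] 76.19979769610747 0.44904561827476663
plate [0.7934 0.2697 0.012 ] [ 0.6879 -0.1676  0.012 ] 76.44337398555435 0.4497846940230623
wheel [ 0.5851 -0.0625  0.117 ] [array([0.5877, 0.0073, 0.117 ]), array([ 0.5825, -0.132 ,  0.117 ])]
(385.01675977653633, 212.79329608938548) 179
(369.18367346938777, 174.64625850340136) 294
knob [ 0.5677 -0.1073  0.15  ] (array([ 0.5682, -0.1089,  0.1403]), np.float64(0.0019078709913850666))
pin top [0.7522 0.1752 0.115 ] (array([0.7523, 0.1753, 0.1126]), np.float64(0.001620454175163393))
ptr [0.7225 0.1182 0.056 ] delta y 0.06251753873375349 x 0.01491973654365513
stage coords rel wheel: pin 0.10427076279474701 0.27119192481588605 ptr 0.08935102625109187 0.20867438608213257
[ 0.97  -0.243  0.   ] [0.243 0.97  0.   ]
```

Measurements so far:
- The wheel axis is at about (0.585, -0.0625) and the knob at about (0.568, -0.108).
- The pointer is 62.5 mm short of the pin, so the wheel needs about 375° clockwise.

I'll square the tool to the world axes first (tool x = -X, y = +Y), then go above the knob.

```bash
python3 -m inch '[[0,0,0,0,0,-6],[0,0,0,0,0,-6],[0,0,0,0,0,-6],[-2.5,-3.7,0,0,0,0],[-2.5,-3.7,0,0,0,0],[-2.5,-3.7,0,0,0,0],[-2.5,-3.7,0,0,0,0],[-2.5,-3.7,0,0,0,0]]' 1
python3 -m inch '[[-2.5,-3.7,0,0,0,0],[-2.5,-3.7,0,0,0,0],[-2.5,-3.7,0,0,0,0],[-2.5,-3.7,0,0,0,0],[-2.5,-3.7,0,0,0,0],[-2.5,-3.7,0,0,0,0],[-2.5,-3.7,0,0,0,0],[-2.5,-3.7,0,0,0,0]]'
```

```text
time_s: 0.9
position: [0.2878, 0.3124, 0.245]
tcp_rot: [[-1.0, -0.0, -0.0], [-0.0, 1.0, -0.0], [0.0, -0.0, -1.0]]
ft_force: [0.7, -0.5, -0.4]
width: 0.0854
time_s: 1.7
position: [0.4877, 0.0162, 0.245]
tcp_rot: [[-1.0, 0.001, -0.0], [0.001, 1.0, 0.0], [0.0, 0.0, -1.0]]
ft_force: [1.0, 0.5, -0.3]
width: 0.0855
```

```bash
python3 -m inch '[[-2.0,-3.1,0,0,0,0],[-2.0,-3.1,0,0,0,0],[-2.0,-3.1,0,0,0,0],[-2.0,-3.1,0,0,0,0],[0,0,2,0,0,0],[0,0,2,0,0,0],[0,0,0,0,0,0],[0,0,0,0,0,0]]'
python3 - <<'E'
from h import *
t=bot.grab_frame("top");s=bot.grab_frame("side")
cv2.imwrite("pics/a.png",np.hstack([cv2.resize(t[130:280,280:430],(390,390)),cv2.resize(s[90:240,290:440],(390,390))]))
print(bot.read_state()["position"])
E
```

```text
time_s: 2.5
position: [0.5666, -0.1059, 0.2049]
tcp_rot: [[-1.0, 0.001, -0.002], [0.001, 1.0, 0.0], [0.002, 0.0, -1.0]]
ft_force: [-0.3, 0.4, 0.7]
width: 0.0851
[ 0.56761903 -0.10591019  0.20630907]
```

View pics/a.png

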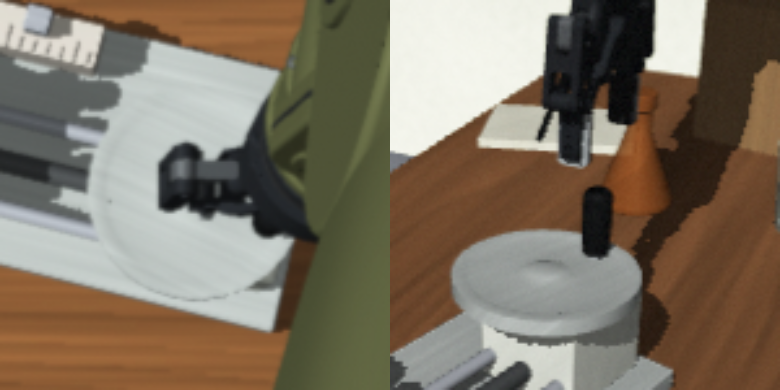

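The side view shows the fingers on either side of the knob (knob at about (597,220) in the crop). I'll go down and grip.

```bash
python3 -m inch '[[0,-0.2,1.5,0,0,0],[0,0,1.5,0,0,0],[0,0,1.5,0,0,0],[0,0,1.5,0,0,0],[0,0,0.4,0,0,0],[0,0,0,0,0,0],[0,0,0,0,0,0],[0,0,0,0,0,0]]' 1
python3 -m inch '[[0,0,0,0,0,0],[0,0,0,0,0,0],[0,0,0,0,0,0],[0,0,0,0,0,0],[0,0,0,0,0,0],[0,0,0,0,0,0],[0,0,0,0,0,0],[0,0,0,0,0,0]]' -1 40
python3 - <<'E'
from h import *
t=bot.grab_frame("top");s=bot.grab_frame("side")
cv2.imwrite("pics/b.png",np.hstack([cv2.resize(t[130:280,280:430],(390,390)),cv2.resize(s[90:240,290:440],(390,390))]))
x=bot.read_state();print(x["position"],x["width"],x["ft_force"],x["time_s"])
w=np.array([.5851,-.0625]);v=x["position"][:2]-w;print(np.linalg.norm(v),np.degrees(np.arctan2(v[1],v[0])))
E
```

```text
time_s: 3.4
position: [0.568, -0.1081, 0.1425]
tcp_rot: [[-1.0, 0.0, 0.002], [0.0, 1.0, -0.0], [-0.002, -0.0, -1.0]]
ft_force: [-0.5, 0.6, 0.4]
width: 0.0856
time_s: 4.2
position: [0.5677, -0.1068, 0.1417]
tcp_rot: [[-1.0, -0.0, 0.001], [-0.0, 1.0, 0.002], [-0.001, 0.002, -1.0]]
ft_force: [0.6, 4.6, 2.3]
width: 0.0215
[ 0.56771759 -0.10681975  0.14168253] 0.02144818341609769 [0.41230341 4.97173101 2.22264819] 4.3
0.04760659892897636 -111.41534718085593
```

View pics/b.png

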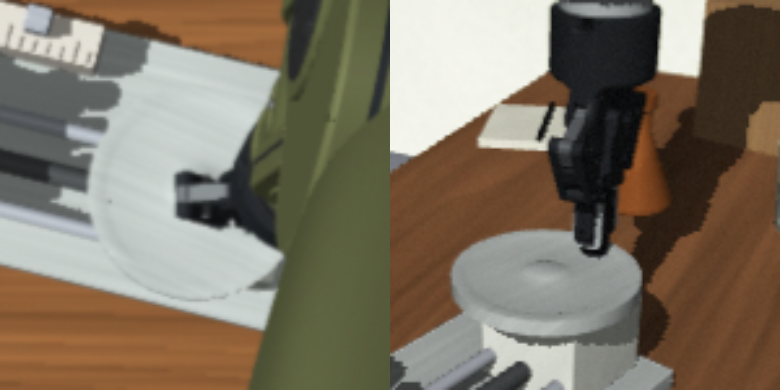

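Width is 21 mm, so the knob is held. I'll work out the arc increments at 10° per row, clockwise.

```bash
cat > arc.py <<'E'
import numpy as np,sys
a0=float(sys.argv[1]);n=int(sys.argv[2]);st=float(sys.argv[3]) if len(sys.argv)>3 else 10
t=np.radians(a0-st*np.arange(n+1));P=5*np.c_[np.cos(t),np.sin(t)];d=np.diff(P,axis=0)
for i in range(0,n,8): print([[round(-x,2),round(y,2)] for x,y in d[i:i+8]])
E
python3 arc.py -111.4 8
```

```text
[[np.float64(0.78), np.float64(0.39)], [np.float64(0.7), np.float64(0.52)], [np.float64(0.6), np.float64(0.63)], [np.float64(0.48), np.float64(0.73)], [np.float64(0.35), np.float64(0.8)], [np.float64(0.2), np.float64(0.85)], [np.float64(0.05), np.float64(0.87)], [np.float64(-0.1), np.float64(0.87)]]
```

```bash
python3 -m inch '[[0.78,0.39,0,0,0,0],[0.70,0.52,0,0,0,0],[0.60,0.63,0,0,0,0],[0.48,0.73,0,0,0,0],[0,0,0,0,0,0],[0,0,0,0,0,0],[0,0,0,0,0,0],[0,0,0,0,0,0]]'
python3 -m inch '[[0.35,0.80,0,0,0,0],[0.20,0.85,0,0,0,0],[0.05,0.87,0,0,0,0],[-0.10,0.87,0,0,0,0],[0,0,0,0,0,0],[0,0,0,0,0,0],[0,0,0,0,0,0],[0,0,0,0,0,0]]'
```

```text
time_s: 5.1
position: [0.5433, -0.0846, 0.1417]
tcp_rot: [[-1.0, -0.0, 0.003], [-0.0, 1.0, 0.001], [-0.003, 0.001, -1.0]]
ft_force: [3.9, 4.3, -0.1]
width: 0.0213
time_s: 5.9
position: [0.5382, -0.0513, 0.1418]
tcp_rot: [[-1.0, 0.001, 0.003], [0.001, 1.0, 0.0], [-0.003, 0.0, -1.0]]
ft_force: [5.4, 1.6, -0.4]
width: 0.0212
```

```bash
cat > fit.py <<'E'
import numpy as np,sys,json
from scipy.optimize import least_squares as L
P=np.array(json.loads(sys.argv[1]))
c=L(lambda c:np.hypot(*(P-c).T)-.05,[.585,-.062]);print(c.x,c.fun*1e3,np.degrees(np.arctan2(*(P-c.x).T[::-1])))
E
python3 fit.py '[[0.5677,-0.1068],[0.5433,-0.0846],[0.5382,-0.0513]]'; python3 arc.py -191 12
```

```text
[ 0.58728312 -0.06080096] [-0.00589661  0.00909276 -0.00578901] [-113.06085788 -151.58240886  169.04481141]
[[np.float64(-0.24), np.float64(0.84)], [np.float64(-0.38), np.float64(0.78)], [np.float64(-0.51), np.float64(0.71)], [np.float64(-0.63), np.float64(0.61)], [np.float64(-0.72), np.float64(0.49)], [np.float64(-0.8), np.float64(0.35)], [np.float64(-0.85), np.float64(0.21)], [np.float64(-0.87), np.float64(0.06)]]
[[np.float64(-0.87), np.float64(-0.09)], [np.float64(-0.84), np.float64(-0.24)], [np.float64(-0.78), np.float64(-0.38)], [np.float64(-0.71), np.float64(-0.51)]]
```

The circle fit is good to 0.01 mm: centre (0.5873, -0.0608), and 78° turned so far. I'll continue.

```bash
python3 -m inch '[[-0.24,0.84,0,0,0,0],[-0.38,0.78,0,0,0,0],[-0.51,0.71,0,0,0,0],[-0.63,0.61,0,0,0,0],[-0.72,0.49,0,0,0,0],[-0.80,0.35,0,0,0,0],[0,0,0,0,0,0],[0,0,0,0,0,0]]'
python3 -m inch '[[-0.85,0.21,0,0,0,0],[-0.87,0.06,0,0,0,0],[-0.87,-0.09,0,0,0,0],[-0.84,-0.24,0,0,0,0],[-0.78,-0.38,0,0,0,0],[-0.71,-0.51,0,0,0,0],[0,0,0,0,0,0],[0,0,0,0,0,0]]'
python3 - <<'E'
from h import *
cv2.imwrite("pics/c.png",bot.grab_frame("top"))
p=bot.read_state()["position"];v=p[:2]-[.5873,-.0608];print(p,np.linalg.norm(v),np.degrees(np.arctan2(v[1],v[0])))
E
```

```text
time_s: 6.7
position: [0.5706, -0.0135, 0.1417]
tcp_rot: [[-1.0, 0.0, 0.002], [0.0, 1.0, 0.0], [-0.002, 0.0, -1.0]]
ft_force: [3.9, -2.3, 3.1]
width: 0.0213
time_s: 7.5
position: [0.6192, -0.0222, 0.1417]
tcp_rot: [[-1.0, 0.0, 0.001], [0.0, 1.0, 0.002], [-0.001, 0.002, -1.0]]
ft_force: [1.9, 0.8, 5.0]
width: 0.0214
[ 0.61918991 -0.0221804   0.14168584] 0.050084325083524235 50.45201197524311
```

View pics/c.png

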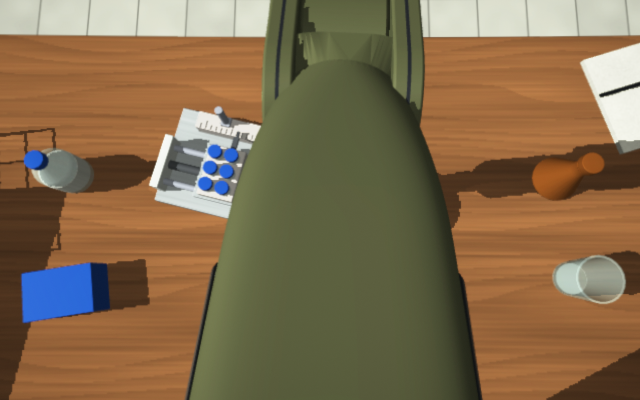

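The top view shows the vials have moved left (from about (237,174) to about (220,170)) towards the pin. So far 196° is turned, with about 178° left.

```bash
python3 arc.py -310 18
```

```text
[[np.float64(-0.62), np.float64(-0.62)], [np.float64(-0.5), np.float64(-0.71)], [np.float64(-0.37), np.float64(-0.79)], [np.float64(-0.23), np.float64(-0.84)], [np.float64(-0.08), np.float64(-0.87)], [np.float64(0.08), np.float64(-0.87)], [np.float64(0.23), np.float64(-0.84)], [np.float64(0.37), np.float64(-0.79)]]
[[np.float64(0.5), np.float64(-0.71)], [np.float64(0.62), np.float64(-0.62)], [np.float64(0.71), np.float64(-0.5)], [np.float64(0.79), np.float64(-0.37)], [np.float64(0.84), np.float64(-0.23)], [np.float64(0.87), np.float64(-0.08)], [np.float64(0.87), np.float64(0.08)], [np.float64(0.84), np.float64(0.23)]]
[[np.float64(0.79), np.float64(0.37)], [np.float64(0.71), np.float64(0.5)]]
```

```bash
python3 -m inch '[[-0.62,-0.62,0,0,0,0],[-0.5,-0.71,0,0,0,0],[-0.37,-0.79,0,0,0,0],[-0.23,-0.84,0,0,0,0],[-0.08,-0.87,0,0,0,0],[0.08,-0.87,0,0,0,0],[0,0,0,0,0,0],[0,0,0,0,0,0]]'
python3 -m inch '[[0.23,-0.84,0,0,0,0],[0.37,-0.79,0,0,0,0],[0.5,-0.71,0,0,0,0],[0.62,-0.62,0,0,0,0],[0.71,-0.5,0,0,0,0],[0.79,-0.37,0,0,0,0],[0,0,0,0,0,0],[0,0,0,0,0,0]]'
python3 - <<'E'
from h import *
t=bot.grab_frame("top");s=bot.grab_frame("side")
cv2.imwrite("pics/d.png",np.hstack([cv2.resize(t[95:215,170:290],(390,390),interpolation=2),cv2.resize(s[210:330,180:300],(390,390),interpolation=2)]))
p=bot.read_state()["position"];v=p[:2]-[.5873,-.0608];print(p,np.linalg.norm(v),np.degrees(np.arctan2(v[1],v[0])))
E
```

```text
time_s: 8.35
position: [0.6363, -0.0708, 0.1417]
tcp_rot: [[-1.0, 0.001, 0.001], [0.001, 1.0, -0.0], [-0.001, -0.0, -1.0]]
ft_force: [2.7, -1.2, 5.4]
width: 0.0214
time_s: 9.15
position: [0.6018, -0.1086, 0.1416]
tcp_rot: [[-1.0, 0.001, -0.002], [0.001, 1.0, 0.001], [0.002, 0.001, -1.0]]
ft_force: [-1.7, 0.9, 8.7]
width: 0.0217
[ 0.60182962 -0.10858765  0.14162297] 0.04994766284530402 -73.08834039246709
```

View pics/d.png

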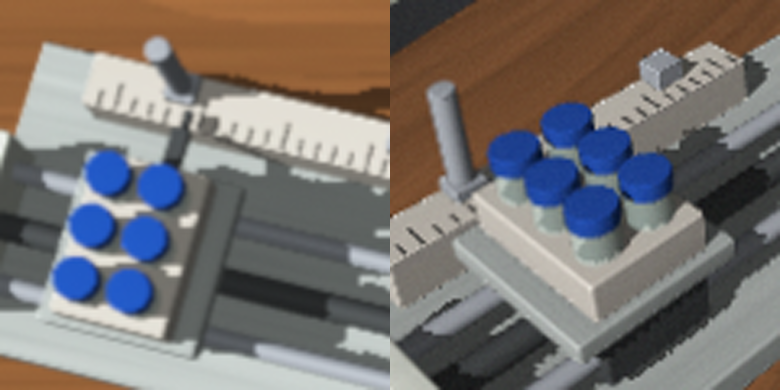

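```bash
python3 - <<'E'
from h import *
ptr=onz("top",(170+188/3.25-.3,95+115/3.25-.3),.056)
y=np.array([.2405,.9706,0]);pt=np.array([.7522,.1752,.115])
print(ptr,(pt-ptr)@y,(pt-ptr)[:2]@[.9706,-.2405])
E
python3 arc.py -73 5
```

```text
[0.73479991 0.17086745 0.056     ] 0.008389895415302325 0.015846545405456224
[[np.float64(0.85), np.float64(-0.18)], [np.float64(0.87), np.float64(-0.03)], [np.float64(0.86), np.float64(0.12)], [np.float64(0.83), np.float64(0.27)], [np.float64(0.77), np.float64(0.41)]]
```

The image says 8.4 mm is left and the odometry says 9.2 mm, so I'll turn about 50° more.

```bash
python3 -m inch '[[0.85,-0.18,0,0,0,0],[0.87,-0.03,0,0,0,0],[0.86,0.12,0,0,0,0],[0.83,0.27,0,0,0,0],[0.77,0.41,0,0,0,0],[0,0,0,0,0,0],[0,0,0,0,0,0],[0,0,0,0,0,0]]'
python3 - <<'E'
from h import *
t=bot.grab_frame("top");s=bot.grab_frame("side")
cv2.imwrite("pics/e.png",np.hstack([cv2.resize(t[95:175,180:260],(390,390),interpolation=2),cv2.resize(s[210:330,180:300],(390,390),interpolation=2)]))
p=bot.read_state()["position"];v=p[:2]-[.5873,-.0608];print(p,np.linalg.norm(v),np.degrees(np.arctan2(v[1],v[0])))
E
```

```text
time_s: 10.05
position: [0.5601, -0.1026, 0.1416]
tcp_rot: [[-1.0, 0.001, -0.002], [0.001, 1.0, 0.0], [0.002, 0.0, -1.0]]
ft_force: [-1.0, 0.8, 8.2]
width: 0.0213
[ 0.56006564 -0.10258974  0.14161591] 0.04988078749686296 -123.09226862749577
```

View pics/e.png

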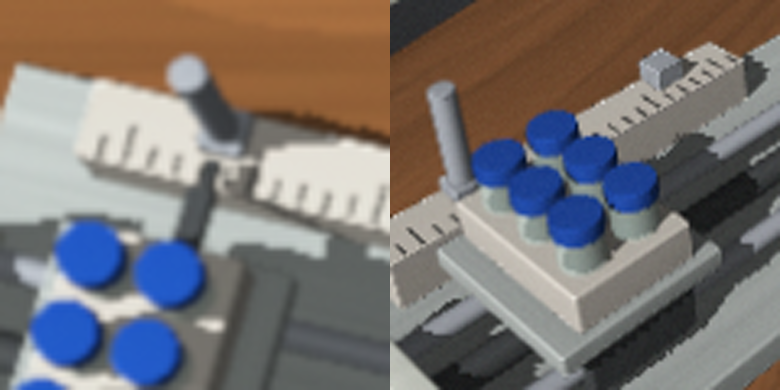

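Run:
```python
from h import *
ptr=onz("top",(180+209/4.875-.4,95+166/4.875-.4),.056)
y=np.array([.2405,.9706,0]);pt=np.array([.7522,.1752,.115])
print(ptr,(pt-ptr)@y,(pt-ptr)[:2]@[.9706,-.2405])
# collar base check: collar near-edge top (z~.062)
c=onz("top",(180+222/4.875-.4,95+150/4.875-.4),.056);print(c,(c-ptr)@y)
```

```text
[0.73752444 0.18043032 0.056     ] -0.0015470742740305585 0.015501986070505049
[0.74393267 0.17572802 0.056     ] -0.0030228672152385694
```

The pointer is within about 1–3 mm of level, well inside the 8 mm limit. I'll release and rise straight up.

```bash
python3 -m inch '[[0,0,0,0,0,0],[0,0,0,0,0,0],[0,0,0,0,0,0],[0,0,0,0,0,0],[0,0,0,0,0,0],[0,0,0,0,0,0],[0,0,0,0,0,0],[0,0,0,0,0,0]]' 1
python3 -m inch '[[0,0,-1,0,0,0],[0,0,-2,0,0,0],[0,0,-2,0,0,0],[0,0,-2,0,0,0],[0,0,-2,0,0,0],[0,0,-1,0,0,0],[0,0,0,0,0,0],[0,0,0,0,0,0]]'
python3 -m inch '[[2,-2,0,0,0,0],[3,-3,0,0,0,0],[3,-3,0,0,0,0],[3,-3,0,0,0,0],[2,-2,0,0,0,0],[0,0,0,0,0,0],[0,0,0,0,0,0],[0,0,0,0,0,0]]'
python3 - <<'E'
from h import *
t=bot.grab_frame("top");s=bot.grab_frame("side")
cv2.imwrite("pics/g.png",np.hstack([cv2.resize(t[95:175,180:260],(390,390),interpolation=2),cv2.resize(s[210:330,180:300],(390,390),interpolation=2)]))
cv2.imwrite("pics/f.png",t);cv2.imwrite("pics/s.png",s)
E
```

```text
time_s: 10.95
position: [0.5618, -0.1025, 0.1413]
tcp_rot: [[-1.0, 0.001, -0.0], [0.001, 1.0, 0.0], [0.0, 0.0, -1.0]]
ft_force: [0.2, 0.5, 0.6]
width: 0.0856
time_s: 11.75
position: [0.5616, -0.1025, 0.241]
tcp_rot: [[-1.0, 0.001, -0.0], [0.001, 1.0, 0.0], [0.0, 0.0, -1.0]]
ft_force: [0.4, 0.1, -1.1]
width: 0.0858
time_s: 12.55
position: [0.432, -0.2319, 0.2407]
tcp_rot: [[-1.0, -0.0, -0.001], [-0.0, 1.0, 0.001], [0.001, 0.001, -1.0]]
ft_force: [-0.1, -0.2, 0.2]
width: 0.0854
```

View pics/g.png

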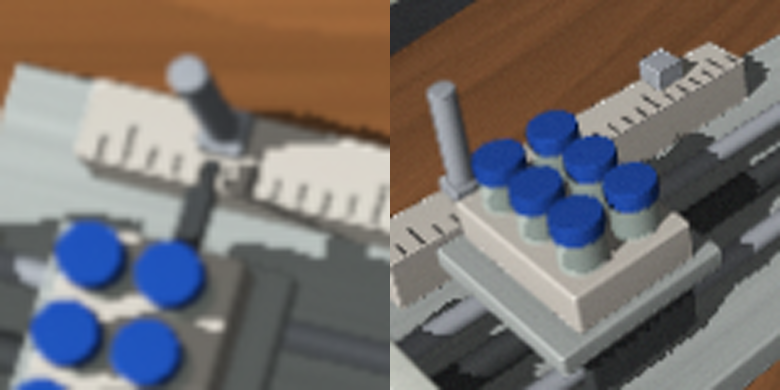

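View pics/f.png

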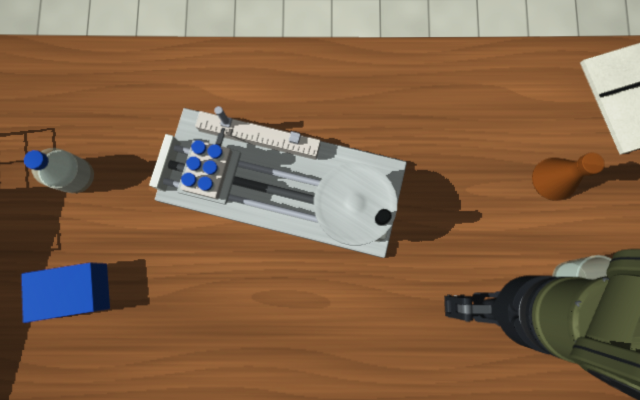

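View pics/s.png

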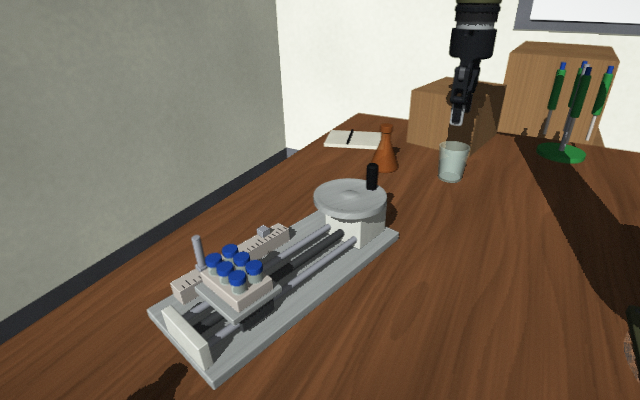

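The pointer tip is still at the pin's collar, the hand is free, and the bystanders are where they were. One last check is the vial-cap displacement between the first and last top pictures.

Run:
```python
from h import *
r=[]
for f in("top0","f"):
    im=cv2.imread(f"pics/{f}.png").astype(int)[130:220,160:280];m=((im[...,0]>120)&(im[...,2]<70)).astype(np.uint8)
    M=cv2.moments(m,True);r.append(onz("top",(160+M['m10']/M['m00'],130+M['m01']/M['m00']),.12))
print((r[1]-r[0]), (r[1]-r[0])@[.2405,.9706,0])
print(bot.job_done())
```

```text
[0.01539621 0.06009352 0.        ] 0.06202955447243777
the job is handed in; nothing more can be done
None
```

The carriage's pointer now stands level with the tall pin to within about 3 mm (8 mm is allowed). I gripped the knob and turned the wheel about 370° clockwise. Then I released it, raised the gripper clear and handed the job in at about 12.7 s.

| Check | Result |
|---|---|
| Vial-cap shift, first to last top picture | 62.0 mm, against 62.5 mm needed (0.5 mm short) |
| Handwheel angle | about 370° of the 375° needed (0.8 mm short) |
| Pointer tip in the top picture | 1.5 mm (pin top) to 3 mm (collar edge) past the pin |

- **Disagreement:** the checks disagree on whether the pointer stopped just short of the pin or just past it.
- **Contact and bystanders:** the arm stands free, with wrist force near zero. In the last pictures the beaker, flask, tip box and reagent bottle look unmoved. That was by eye, and the arm partly hides the beaker in the top view.

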